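Sweep the casting leftovers into the pen

TASK

Clear the bench after casting: with closed fingers, gently sweep the two white plaster plugs and the brown wooden wedge across the bench top into the open mouth of the green three-sided pen, until all three lie wholly inside it and at rest. Only push them along the bench, do not grip, lift or jam them, and leave the tin, the tape roll, the jar and the vase where they stand.

Things in the scene. Friction and masses are not known exactly. Their poses are not given: they have to be found in the camera images.
- sweep_pen: Green steel pen fixed to the bench, thin yellow floor (no step). Origin: centre of the floor. Inside: own x -85 (open mouth) to +85 mm (back wall), own y -100 to +100 mm; own +x points from the mouth into the pen. Walls 42 mm high, 5 mm thick; at both sides of the mouth a wing, as high, flares out to x = -124, y = +/-130 mm.
- plug_large: White plaster pouring plug standing upright, a stout rounded cone 43 mm across at most, 38 mm high, about 45 g, loose. Origin: centre of its underside; z up.
- plug_small: White plaster pouring plug standing upright, nearly cylindrical, 38 mm across, 38 mm high, about 45 g, loose. Origin: centre of its underside; z up.
- wedge: Brown beech wedge lying flat on its base, 34 mm wide (own x), 95 mm long (own y), 22 mm high at the thick end, thinning towards the other, about 35 g, loose. Origin: centre of the underside; z up.
- wedge_end_a (a point): Middle of the wedge's end at its own +y, 3 mm above its underside.
- wedge_end_b (a point): Middle of the wedge's end at its own -y, 3 mm above its underside.
- white_tin: Flat round white tin, 70 mm across, 28 mm high, loose; to be left alone. Origin: centre of its underside.
- tape: Roll of tan tape lying flat, 98 mm across, 25 mm high, loose; to be left alone. Origin: centre of its underside.
- amber_jar: Amber-brown jar with white lid, 66 mm across, 105 mm high, loose; to be left alone. Origin: centre of its underside.
- vase: Grey-brown unfired vase, 80 mm across, 118 mm high, loose; to be left alone. Origin: centre of its underside.

How it is judged:
At the end, for the whole second after the job is handed in: Both plugs and the wedge lie inside the pen, on the bench and at rest: plug centres at least 15 mm inside the mouth line, both wedge ends no more than 5 mm outside the mouth line, all between the side walls, no origin higher than 30 mm, slower than 20 mm/s (x of plug_large in the frame of sweep_pen between -0.07 and 0.09 m and y of plug_large in the frame of sweep_pen between -0.09 and 0.09 m and x of plug_small in the frame of sweep_pen between -0.07 and 0.09 m and y of plug_small in the frame of sweep_pen between -0.09 and 0.09 m and x of wedge_end_a in the frame of sweep_pen between -0.09 and 0.09 m and y of wedge_end_a in the frame of sweep_pen between -0.105 and 0.105 m and x of wedge_end_b in the frame of sweep_pen between -0.09 and 0.09 m and y of wedge_end_b in the frame of sweep_pen between -0.105 and 0.105 m and linear speed of each of plug_large, plug_small, wedge below 0.02 m/s and height (world z) of each of plug_large, plug_small, wedge below 0.03 m); the robot touches nothing.
It fails at once if a plug or the wedge is lifted off the bench (30 mm) (height (world z) of any of plug_large, plug_small, wedge above 0.03 m).
It fails at once if a plug or the wedge is gripped or jammed (over 35 N from the fingers) (contact force between the fingers and plug_large above 35 N or contact force between the fingers and plug_small above 35 N or contact force between the fingers and wedge above 35 N).
It fails at once if the tin, tape roll, jar or vase is moved more than 15 mm (distance of any of white_tin, tape, amber_jar, vase from where it was at the start of the episode above 0.015 m).
It fails at once if the tin, tape roll, jar or vase is tipped (angle between any of white_tin, tape, amber_jar, vase's own z axis and vertical above 0.3 rad).
It also fails if it takes over 72 s, if anything falls off the work surface, if the arm or the gripper's body presses on something with over 40 N, if the wrist force passes 120 N, or if a joint passes its speed limit or range.

ROBOT

A 6-joint arm with a two-finger parallel gripper is mounted at the origin on the work surface; the furniture and walls round the work are solid. World frame = base frame: x ahead of the robot, y to its left, z up, the work surface at z = 0. Lengths are in m, angles in rad, forces in N, time in s.
With the tool pointing down it reaches from about 0.375 to 0.9 m from the base axis. Payload 3.1 kg.
Tool frame: the origin (TCP) lies midway between the tips of the shut fingers; the grasp point (between the pads) lies 19 mm behind it; z points along the fingers, y is the direction in which the jaws open and shut (so a half turn about z gives the same grasp; the last joint's range is limited). The gripper opens to 85 mm and grips with 20 to 120 N. Pads are 22 mm wide; open, the fingers measure 114 mm over their backs; the gripper's body (76 mm by 85 mm) begins 54 mm behind the grasp point. The pads swing forward as they close: fully open they stand 13 mm farther back than shut.
Start: joints at [-1.349, 0.527, 1.433, -0, 1.181, -0.178], TCP at [0.243, -0.576, 0.197] pointing down, gripper open.
Joint ranges: [-3.08, 3.08], [-0.75, 2.2], [0.22, 2.44], [-1.43, 4.57], [0, 2.65], [-2.85, 2.85]. Speed limits (rad/s): [2.79, 2.79, 3.14, 3.14, 3.14, 3.14].

INTERFACE

Orientations are given as a unit quaternion [x, y, z, w].
In Python, from station import manip gives the robot as it stands.
- The arm moves only by the tool servo_tool, never from a script. Its argument "increments" is a list of rows, each an object with "hand": the closure, from 0 (fully open) to 1 (shut); "travel": the shift along the tool's x, y, z in mm, a list of three; "yaw": the turn about the tool's z in degrees. A call has 1 to 20 rows; each row shifts and turns the commanded pose from where the row before left it, along the tool's axes as they then stand; what a row does not reach is not made up. A row lasts 1/10 s, in which the tool goes at most 50 mm and 8.59 degrees, less where a joint would pass 70% of its speed; a pose out of reach is approached as far as the arm can. A call with a gripper value outside its range is refused whole. The fingers move at their own pace and stop on an object; "newtons" is the grip in N (left out, the last holds). Time passes only in rows, so rows that do not move let the fingers close. It gives the time, the measured TCP pose, the force and the opening at its end, in the units of the state.
- manip.sense(): the state, without advancing time (a new reading comes with each control period).
- manip.snapshot(name): name is "scene" or "top" or "wrist"; returns a dict with "pixels" (400x640x3 uint8, blue, green, red), "fx", "fy", "cx", "cy" (pixels), "D" ([k1, k2, p1, p2, k3] as OpenCV has them; the pictures are not rectified), "R" (3x3) and "t" (3): a world point X has camera coordinates R X + t. Camera axes: x right, y down, z forward; pixel columns grow to the right and rows downward; lengths in m; the calibration is good to about 2 mm. A picture is of the moment at which its call begins. There is no depth.
- manip.sign_off(): hands the job in, once; it reports no verdict.
The state is a dict: "t": time; "q": joint angles; "qd": joint speeds; "tau": joint torques, N m; "tcp_pos": TCP position; "tool_rot": TCP orientation; "force": force on the tool from outside, world axes, zero at the start; "ft_torque": the same for the moment, N m; "finger_gap": opening from 0.0 (shut) to 1.0 (fully open).
Only numpy, scipy, OpenCV 4.12 (cv2) and the standard library are available. Lean on these libraries where they do the work, as an engineer would, in place of code of your own. Each camera call takes 0.05 s, during which the arm holds its last target.

## Working session

There is one attempt and no reset: what is moved stays moved. The work goes in short steps, Python scripts to look and compute and a tool call to move; the robot and the scene stay as the last step left them, time stands still between calls to the robot, and variables do not carry over. Pictures are saved under pics/ and viewed, and the job is handed in when it is done.

Besides the shell and the picture viewer there is one more tool, called after "Emit:" as a command line: name --argument value ..., lists and objects as JSON in quotes. servo_tool: Moves the arm, as the interface text tells. Its arguments: {"type":"object","properties":{"increments":{"type":"array","items":{"type":"object","properties":{"hand":{"type":"number"},"travel":{"type":"array","items":{"type":"number"}},"yaw":{"type":"number"}}}},"newtons":{"type":"number"}},"required":["increments"]}

```bash
mkdir -p pics
cat > h.py <<'E'
import numpy as np,cv2
from station import manip
def snap(name,fn):
    s=manip.snapshot(name); cv2.imwrite('pics/'+fn,s['pixels']); return s
def K(s): return np.array([[s['fx'],0,s['cx']],[0,s['fy'],s['cy']],[0,0,1.]])
def px2w(s,uv,z=0.):
    n=cv2.undistortPoints(np.array(uv,float).reshape(-1,1,2),K(s),np.array(s['D'],float)).reshape(-1,2)
    R=np.array(s['R']);t=np.array(s['t']).ravel()
    C=-R.T@t; z=np.broadcast_to(z,(len(n),))
    d=np.c_[n,np.ones(len(n))]@R
    return C+d*((z-C[2])/d[:,2])[:,None]
def w2px(s,X):
    return cv2.projectPoints(np.array(X,float).reshape(-1,1,3),cv2.Rodrigues(np.array(s['R'],float))[0],np.array(s['t'],float),K(s),np.array(s['D'],float))[0].reshape(-1,2)
E
python3 - <<'E'
from h import *
import pickle
for n in ['scene','top','wrist']:
    s=snap(n,n+'0.png'); pickle.dump(s,open(n+'0.pkl','wb'))
    print(n,-np.array(s['R']).T@np.array(s['t']).ravel())
print(manip.sense())
E
```

```text
scene [-0.38172979  0.62212554  0.56563779]
top [0.44785126 0.03857823 1.04540991]
wrist [ 0.30456676 -0.55043047  0.37315681]
{'t': 0.15, 'q': array([-1.34952437e+00,  5.28284335e-01,  1.43363198e+00, -8.97493739e-06,
        1.18143001e+00, -1.78486231e-01]), 'qd': array([ 0.00077932, -0.0010479 , -0.00402675,  0.00055658,  0.00064316,
       -0.00054908]), 'tau': array([ 4.58541181e-04, -4.42743051e+01, -1.78274900e+01, -2.41807593e-04,
        5.67076480e-03, -2.00482191e-05]), 'tcp_pos': array([ 0.24313904, -0.57508275,  0.19573137]), 'tool_rot': array([ 9.80089875e-01,  1.98552429e-01, -2.29057187e-05, -8.76545758e-04]), 'force': array([ 0.67652302, -0.62798856, -0.64893652]), 'ft_torque': array([-0.00725081,  0.00192865, -0.02821957]), 'finger_gap': 1.0000802094215748}
```

View pics/top0.png

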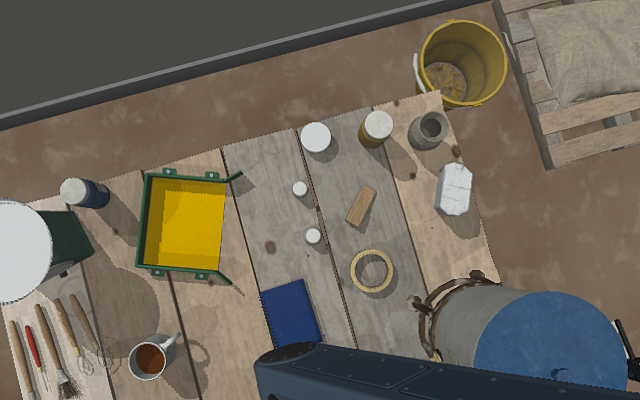

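View pics/scene0.png

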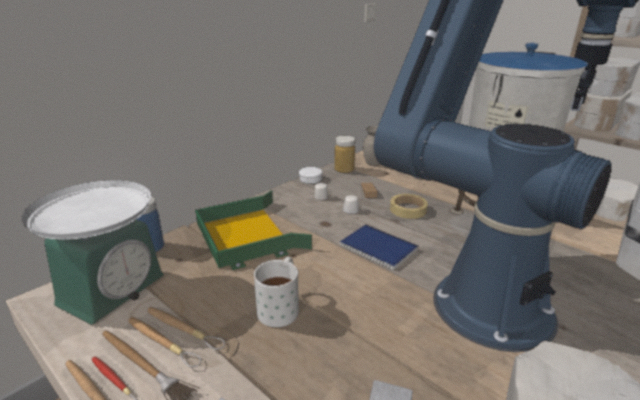

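Run:
```python
import cv2
a=cv2.imread('pics/top0.png')
cv2.imwrite('pics/t0a.png',cv2.resize(a[110:310,270:470],None,fx=3,fy=3,interpolation=cv2.INTER_CUBIC))
cv2.imwrite('pics/t0b.png',cv2.resize(a[155:295,125:255],None,fx=4,fy=4,interpolation=cv2.INTER_CUBIC))
```

```text
(no output)
```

View pics/t0a.png

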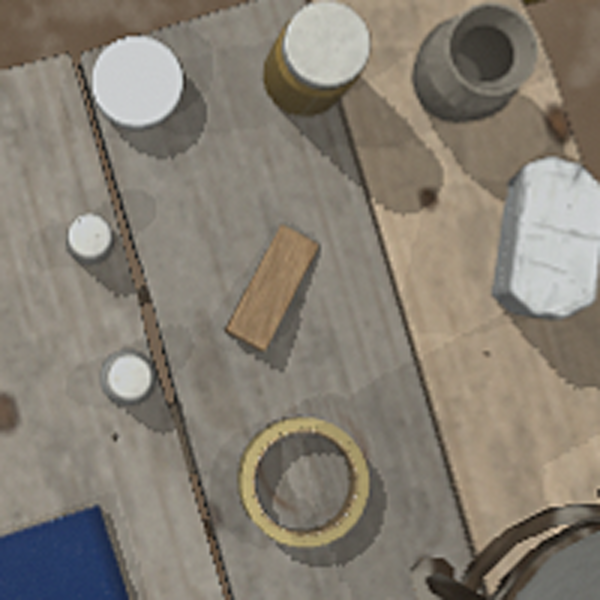

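View pics/t0b.png

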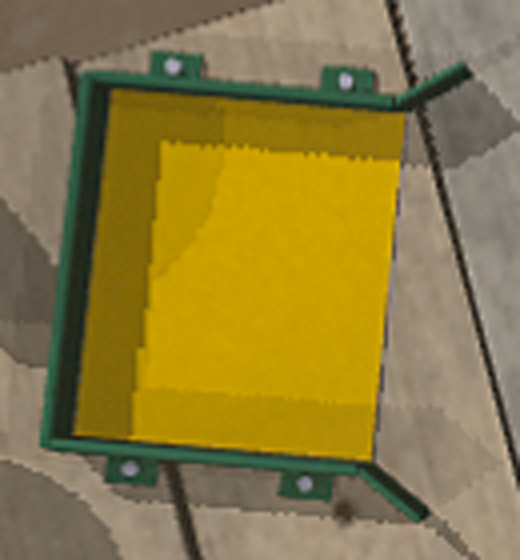

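Run:
```python
from h import *
import pickle
s=pickle.load(open('top0.pkl','rb'))
A=lambda p:np.array(p)/3+[270,110]
B=lambda p:np.array(p)/4+[125,155]
def show(n,p,z): print(n,np.round(px2w(s,p,z),3).tolist())
show('small',A([[90,237]]),.038)
show('large',A([[130,376]]),.038)
show('wedge22',A([[290,224],[320,245],[265,351],[225,328]]),.015)
show('tin',A([[138,82]]),.028)
show('tape',A([[305,482]]),.02)
show('jar',A([[327,45]]),.105)
show('vase',A([[485,50]]),.118)
show('block',A([[550,160],[600,180],[590,310],[500,295]]),.05)
show('pen',B([[405,112],[373,460],[75,437],[110,90]]),0.0)
show('wings',B([[466,70],[424,516]]),0.042)
show('notebook',A([[100,507],[130,600]]),0.01)
```

```text
small [[0.556, 0.034, 0.038]]
large [[0.453, 0.005, 0.038]]
wedge22 [[0.567, -0.12, 0.015], [0.551, -0.142, 0.015], [0.47, -0.098, 0.015], [0.488, -0.068, 0.015]]
tin [[0.676, -0.004, 0.028]]
tape [[0.371, -0.126, 0.02]]
jar [[0.684, -0.135, 0.105]]
vase [[0.676, -0.244, 0.118]]
block [[0.609, -0.311, 0.05], [0.594, -0.348, 0.05], [0.496, -0.337, 0.05], [0.508, -0.269, 0.05]]
pen [[0.576, 0.204, 0.0], [0.377, 0.223, 0.0], [0.392, 0.393, 0.0], [0.591, 0.375, 0.0]]
wings [[0.594, 0.164, 0.042], [0.349, 0.187, 0.042]]
notebook [[0.354, 0.029, 0.01], [0.284, 0.007, 0.01]]
```

View pics/wrist0.png

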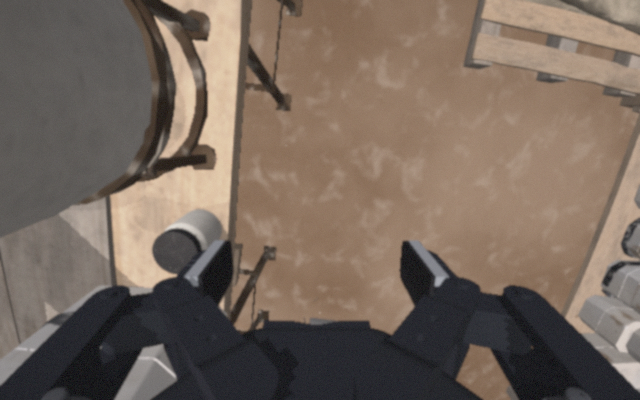

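Run:
```python
from h import *
import pickle
s=pickle.load(open('top0.pkl','rb'))
S=pickle.load(open('scene0.pkl','rb'))
for z in (.15,.2,.25,.3): print(z,np.round(px2w(s,[[545,360],[545,290],[475,350]],z),3).tolist(),'scene',np.round(px2w(S,[[530,60]],z),3).tolist())
print(w2px(s,[[.243,-.575,.196]]),w2px(S,[[.243,-.575,.196]]))
st=manip.sense()
from scipy.spatial.transform import Rotation as R
print(R.from_quat(st['tool_rot']).as_matrix().round(3))
print(np.round(px2w(s,[[150,358],[70,192]],.09),3))
```

```text
0.15 [[0.199, -0.446, 0.15], [0.336, -0.452, 0.15], [0.222, -0.305, 0.15]] scene [[1.069, -1.584, 0.15]]
0.2 [[0.213, -0.419, 0.2], [0.343, -0.425, 0.2], [0.235, -0.286, 0.2]] scene [[0.894, -1.319, 0.2]]
0.25 [[0.227, -0.392, 0.25], [0.349, -0.397, 0.25], [0.248, -0.267, 0.25]] scene [[0.72, -1.054, 0.25]]
0.3 [[0.241, -0.365, 0.3], [0.355, -0.37, 0.3], [0.26, -0.248, 0.3]] scene [[0.545, -0.788, 0.3]]
[[622.93557372 340.73815529]] [[571.77070399 123.64666383]]
[[ 0.921  0.389 -0.   ]
 [ 0.389 -0.921  0.002]
 [ 0.    -0.002 -1.   ]]
[[0.204 0.348 0.09 ]
 [0.55  0.52  0.09 ]]
```

Emit:
servo_tool --increments '[{"hand": 1, "travel": [0, 0, -25], "yaw": 0}, {"hand": 1, "travel": [0, 0, -25], "yaw": 0}, {"hand": 1, "travel": [0, 0, -25], "yaw": -6}, {"hand": 1, "travel": [0, 0, -25], "yaw": -6}, {"hand": 1, "travel": [0, 0, -25], "yaw": -6}, {"hand": 1, "travel": [0, 0, -25], "yaw": -6}, {"hand": 1, "travel": [0, 0, -25], "yaw": -6}, {"hand": 1, "travel": [0, 0, -25], "yaw": -6}, {"hand": 1, "travel": [0, 0, -25], "yaw": -6}, {"hand": 1, "travel": [0, 0, -25], "yaw": -6}, {"hand": 1, "travel": [0, 0, 0], "yaw": -7}, {"hand": 1, "travel": [0, 0, 0], "yaw": -7}]' --newtons 40

```text
t: 1.35
tcp_pos: [0.2433, -0.5758, 0.4474]
tool_rot: [0.736, 0.677, -0.0, 0.001]
force: [-0.8, 0.2, -0.7]
finger_gap: 0.002
```

Run:
```python
from h import *
s=snap('scene','scene1.png')
from scipy.spatial.transform import Rotation as R
st=manip.sense()
print(st['t'],st['q'].round(3),st['tcp_pos'],R.from_quat(st['tool_rot']).as_matrix().round(3),st['force'],st['finger_gap'])
```

```text
1.4 [-1.349  0.364  1.035  0.     1.742 -1.269] [ 0.24329629 -0.57558854  0.4466295 ] [[ 0.081  0.997  0.   ]
 [ 0.997 -0.081 -0.   ]
 [-0.     0.    -1.   ]] [ 1.06274961 -0.24902886  0.57971012] 0.000536262458335629
```

View pics/scene1.png

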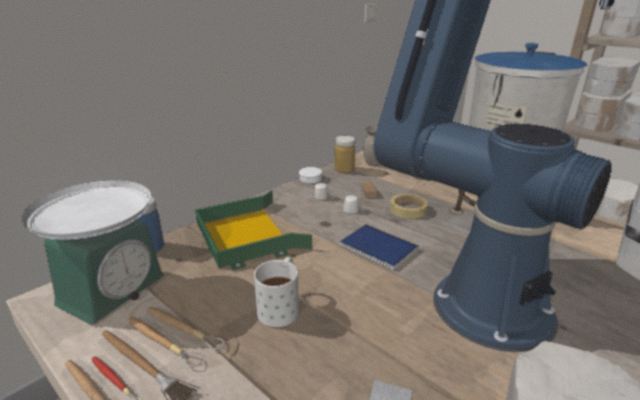

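Emit:
servo_tool --increments '[{"hand": 1, "travel": [20, 42, 0], "yaw": 0}, {"hand": 1, "travel": [20, 42, 0], "yaw": 0}, {"hand": 1, "travel": [20, 42, 0], "yaw": 0}, {"hand": 1, "travel": [20, 42, 0], "yaw": 0}, {"hand": 1, "travel": [45, 0, 0], "yaw": 0}, {"hand": 1, "travel": [45, 0, 0], "yaw": 0}, {"hand": 1, "travel": [45, 0, 0], "yaw": 0}, {"hand": 1, "travel": [45, 0, 0], "yaw": 0}, {"hand": 1, "travel": [45, 0, 0], "yaw": 0}, {"hand": 1, "travel": [45, 0, 20], "yaw": 0}, {"hand": 1, "travel": [45, 0, 25], "yaw": 0}, {"hand": 1, "travel": [45, 0, 40], "yaw": 0}, {"hand": 1, "travel": [45, 0, 45], "yaw": 0}, {"hand": 1, "travel": [40, 0, 45], "yaw": 0}, {"hand": 1, "travel": [0, 0, 45], "yaw": -5.4}, {"hand": 1, "travel": [0, 0, 45], "yaw": 0}, {"hand": 1, "travel": [0, 0, 45], "yaw": 0}, {"hand": 1, "travel": [0, 0, 0], "yaw": 0}]'

```text
t: 3.2
tcp_pos: [0.4502, -0.0906, 0.1565]
tool_rot: [0.706, 0.708, -0.002, -0.007]
force: [-0.1, 0.1, 1.0]
finger_gap: 0.003
```

```bash
cat >> h.py <<'E'
def st():
    from scipy.spatial.transform import Rotation as R
    s=manip.sense(); M=R.from_quat(s['tool_rot']).as_matrix()
    print('t',round(s['t'],2),'tcp',s['tcp_pos'].round(4),'theta',round(np.degrees(np.arctan2(M[1,0],M[0,0])),2),'F',s['force'].round(1),'gap',round(s['finger_gap'],3),'q',s['q'].round(2))
E
python3 - <<'E'
from h import *
st()
s=snap('top','top2.png'); st()
E
```

```text
t 3.2 tcp [ 0.4502 -0.0906  0.1565] theta 90.22 F [-0.1  0.1  1. ] gap 0.003 q [-0.44  0.37  1.87 -0.    0.91 -0.45]
t 3.25 tcp [ 0.4528 -0.0918  0.1593] theta 90.23 F [-0.1 -0.8  0.2] gap -0.002 q [-0.44  0.37  1.86  0.    0.91 -0.45]
```

View pics/top2.png

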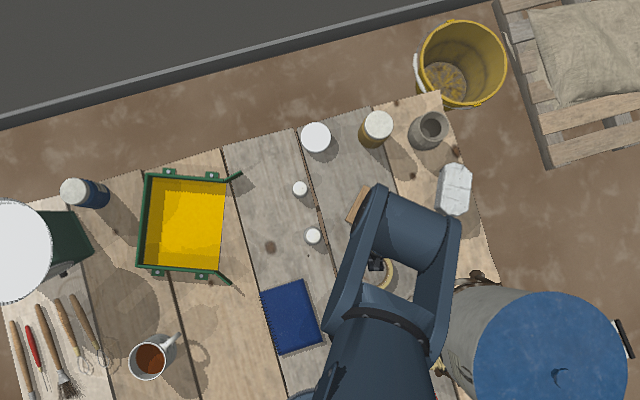

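Emit:
servo_tool --increments '[{"hand": 1, "travel": [10, 0, 25], "yaw": 0}, {"hand": 1, "travel": [14, 0, 25], "yaw": 0}, {"hand": 1, "travel": [14, 0, 25], "yaw": 0}, {"hand": 1, "travel": [0, 0, 25], "yaw": 0}, {"hand": 1, "travel": [0, 0, 20], "yaw": 0}, {"hand": 1, "travel": [0, 0, 10], "yaw": 0}, {"hand": 1, "travel": [0, 0, 0], "yaw": 0}, {"hand": 1, "travel": [0, 0, 0], "yaw": 0}]'

```text
t: 4.05
tcp_pos: [0.4562, -0.0556, 0.0326]
tool_rot: [0.705, 0.709, 0.001, 0.001]
force: [0.7, -0.7, 0.7]
finger_gap: 0.006
```

Run:
```python
from h import *
st()
s=snap('scene','scene3.png'); s=snap('wrist','wrist3.png'); st()
```

```text
t 4.05 tcp [ 0.4562 -0.0556  0.0326] theta 90.28 F [ 0.7 -0.7  0.7] gap 0.006 q [-0.37  0.61  1.98  0.    0.55 -0.37]
t 4.15 tcp [ 0.456  -0.0555  0.0326] theta 90.28 F [-0.6 -0.2  0.7] gap -0.003 q [-0.37  0.61  1.98  0.    0.55 -0.37]
```

View pics/wrist3.png

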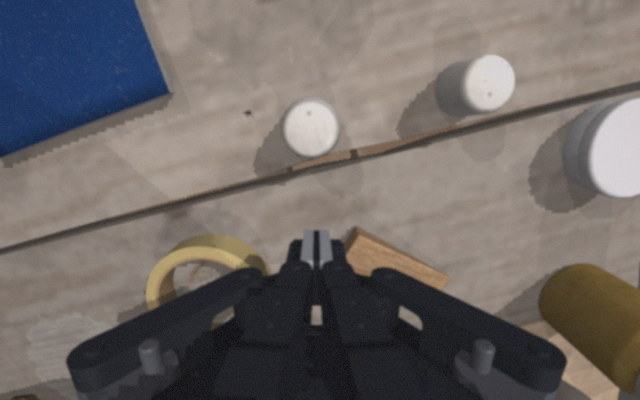

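View pics/scene3.png

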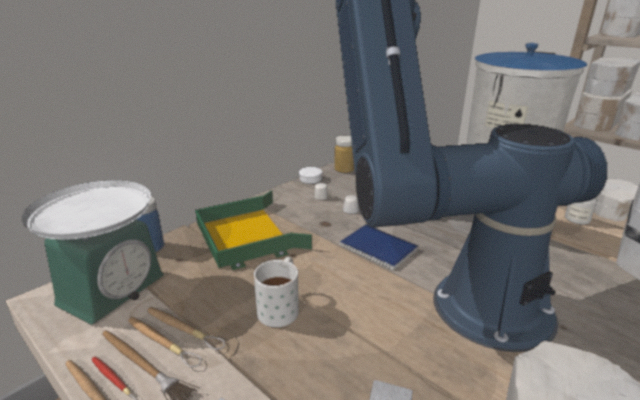

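Run:
```python
from h import *
s=manip.snapshot('wrist')
print(px2w(s,[[311,127],[489,83]],.038).round(4))
print(px2w(s,[[317,232]],.033).round(4),w2px(s,[[.456,-.0555,.0326]]))
a=s['pixels']; cv2.imwrite('pics/w4.png',cv2.resize(a[40:290,200:520],None,fx=2.5,fy=2.4)[:600])
```

```text
[[0.453  0.0065 0.038 ]
 [0.5572 0.0331 0.038 ]]
[[ 0.457  -0.0624  0.033 ]] [[315.52127246 222.11663737]]
```

View pics/w4.png

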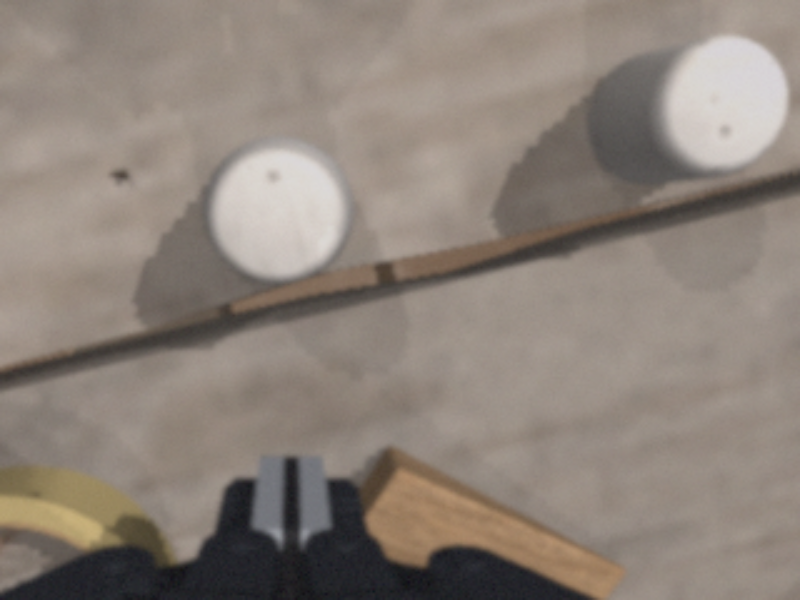

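Emit:
servo_tool --increments '[{"hand": 1, "travel": [0, -3, 10], "yaw": 0}, {"hand": 1, "travel": [0, 0, 8], "yaw": 0}, {"hand": 1, "travel": [0, 0, 6], "yaw": 0}, {"hand": 1, "travel": [0, 0, 0], "yaw": 0}, {"hand": 1, "travel": [5, 0, 0], "yaw": 0}, {"hand": 1, "travel": [8, 0, 0], "yaw": 0}, {"hand": 1, "travel": [5, 0, 0], "yaw": 0}, {"hand": 1, "travel": [5, 0, 0], "yaw": 0}, {"hand": 1, "travel": [5, 0, 0], "yaw": 0}, {"hand": 1, "travel": [5, 0, 0], "yaw": 0}, {"hand": 1, "travel": [5, 0, 0], "yaw": 0}, {"hand": 1, "travel": [8, 0, 0], "yaw": 0}, {"hand": 1, "travel": [10, 0, 0], "yaw": 0}, {"hand": 1, "travel": [10, 0, 0], "yaw": 0}, {"hand": 1, "travel": [10, 0, 0], "yaw": 0}]'

```text
t: 5.7
tcp_pos: [0.4512, 0.0221, 0.0073]
tool_rot: [0.705, 0.709, -0.0, -0.0]
force: [0.6, 0.1, -0.9]
finger_gap: -0.005
```

Run:
```python
from h import *
st()
s=snap('wrist','wrist5.png'); st()
```

```text
t 5.7 tcp [0.4512 0.0221 0.0073] theta 90.32 F [ 0.6  0.1 -0.9] gap -0.005 q [-0.2   0.66  2.01  0.    0.48 -0.21]
t 5.75 tcp [0.4507 0.0232 0.0073] theta 90.38 F [ 0.6  0.5 -0.7] gap -0.001 q [-0.2   0.66  2.01  0.    0.48 -0.2 ]
```

View pics/wrist5.png

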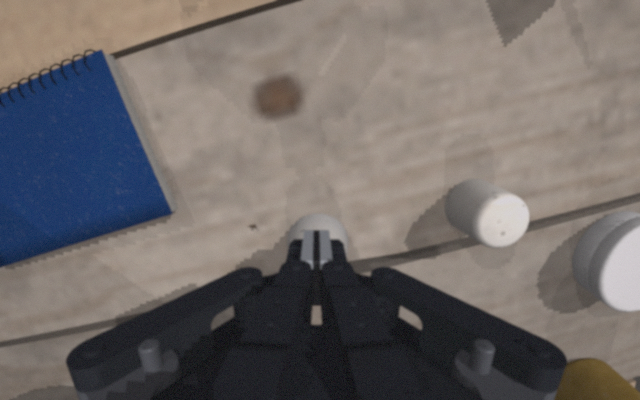

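Emit:
servo_tool --increments '[{"hand": 1, "travel": [6, 0, 0], "yaw": 0}, {"hand": 1, "travel": [10, 0, 0], "yaw": 0}, {"hand": 1, "travel": [10, 0, 0], "yaw": 0}, {"hand": 1, "travel": [10, 0, 0], "yaw": 0}, {"hand": 1, "travel": [10, 0, 0], "yaw": 0}, {"hand": 1, "travel": [10, 0, 0], "yaw": 0}, {"hand": 1, "travel": [10, 0, 0], "yaw": 0}, {"hand": 1, "travel": [10, 0, 0], "yaw": 0}, {"hand": 1, "travel": [10, 0, 0], "yaw": 0}, {"hand": 1, "travel": [10, 0, 0], "yaw": 0}]'

```text
t: 6.75
tcp_pos: [0.4508, 0.1179, 0.0073]
tool_rot: [0.705, 0.709, 0.0, 0.0]
force: [0.1, 0.5, 0.9]
finger_gap: -0.003
```

Run:
```python
from h import *
s=snap('top','top6.png'); st(); a=s['pixels']
cv2.imwrite('pics/t6.png',cv2.resize(a[100:300,120:380],None,fx=3,fy=3))
```

```text
t 6.8 tcp [0.4508 0.1189 0.0073] theta 90.36 F [-0.1 -0.7 -0.6] gap 0.0 q [0.02 0.67 1.97 0.   0.51 0.01]
```

View pics/t6.png

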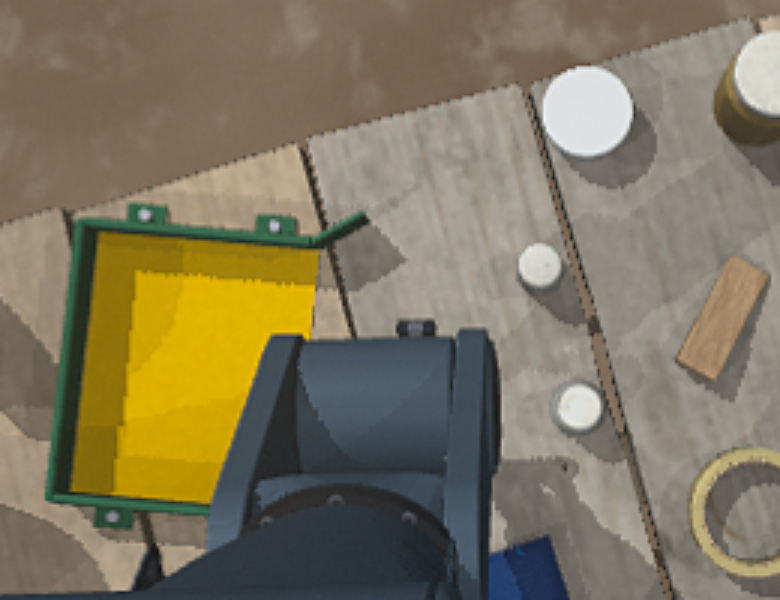

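Run:
```python
from h import *
s=snap('wrist','wrist7.png'); st()
t=manip.snapshot('top'); print(w2px(t,[[.4508,.119,.007],[.453,.0065,.038],[.451,.151,.038]]))
snap('scene','scene7.png')
```

```text
t 6.85 tcp [0.4507 0.1183 0.0073] theta 90.41 F [-0.2  0.6  0.6] gap -0.004 q [0.02 0.67 1.97 0.   0.5  0.01]
[[263.20435994 236.82596811]
 [312.84813324 235.12217227]
 [247.65110941 236.90107113]]
```

View pics/wrist7.png

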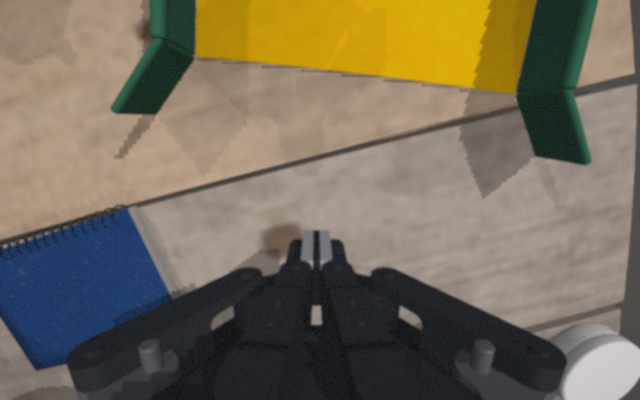

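View pics/scene7.png

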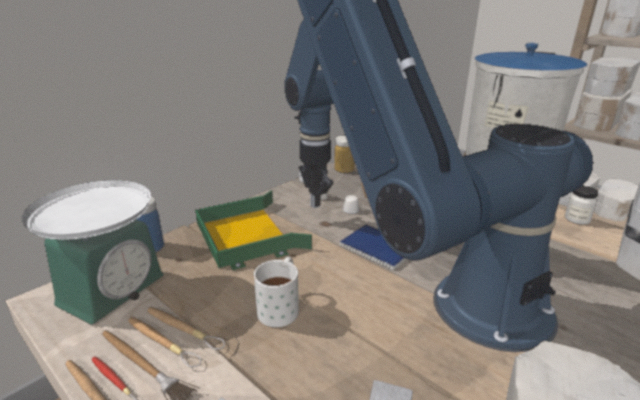

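Run:
```python
from h import *
s=manip.snapshot('scene'); st()
for z in (0,.007,.03,.05,.07,.1): print(z,w2px(s,[[.4508,.1183,z]]).round(1))
print(w2px(s,[[.453,.0065,0],[.453,.0065,.038]]).round(1))
w=manip.snapshot('wrist')
for z in (0,.007,.03,.05,.07,.1): print(z,w2px(w,[[.4508,.1183,z]]).round(1))
print('camC',-np.array(w['R']).T@np.array(w['t']).ravel())
a=s['pixels']; cv2.imwrite('pics/s8.png',cv2.resize(a[120:270,250:400],None,fx=4,fy=4))
```

```text
t 7.0 tcp [0.4509 0.1171 0.0073] theta 90.32 F [ 0.2  0.9 -0.1] gap 0.004 q [ 0.01  0.67  1.97 -0.    0.5   0.01]
0 [[314.3 220.4]]
0.007 [[314.3 218. ]]
0.03 [[314.2 210.1]]
0.05 [[314.2 203.1]]
0.07 [[314.2 196. ]]
0.1 [[314.2 185.1]]
[[349.5 209. ]
 [350.  196.4]]
0 [[315.5 216.7]]
0.007 [[315.4 220.2]]
0.03 [[315.4 233.5]]
0.05 [[315.4 248.2]]
0.07 [[315.4 267.4]]
0.1 [[315.3 309.9]]
camC [0.45055057 0.1826134  0.18477904]
```

View pics/s8.png

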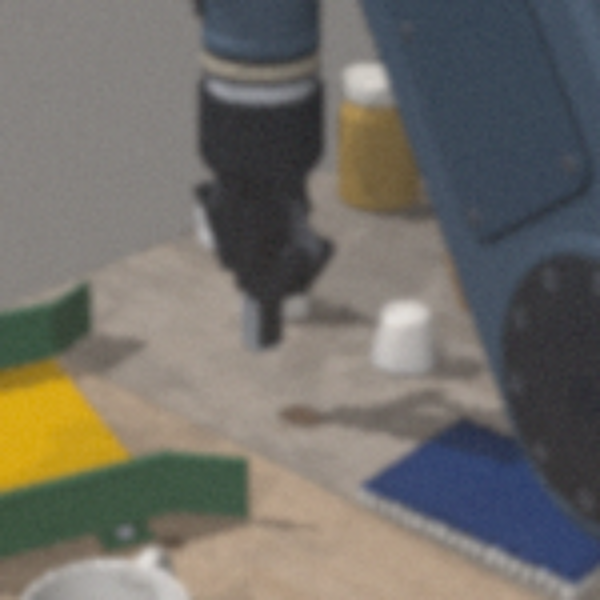

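Emit:
servo_tool --increments '[{"hand": 1, "travel": [0, 0, 4], "yaw": 0}, {"hand": 1, "travel": [0, 0, 4], "yaw": 0}, {"hand": 1, "travel": [0, 0, 4], "yaw": 0}, {"hand": 1, "travel": [0, 0, 3], "yaw": 0}, {"hand": 1, "travel": [0, 0, 3], "yaw": 0}, {"hand": 1, "travel": [0, 0, 0], "yaw": 0}]'

```text
t: 7.65
tcp_pos: [0.4505, 0.117, -0.0112]
tool_rot: [0.705, 0.709, -0.0, -0.0]
force: [-0.5, -0.1, -0.2]
finger_gap: -0.0
```

Run:
```python
from h import *
s=manip.snapshot('scene'); st()
a=s['pixels']; cv2.imwrite('pics/s9.png',cv2.resize(a[120:270,250:400],None,fx=4,fy=4))
```

```text
t 7.7 tcp [ 0.4506  0.117  -0.011 ] theta 90.3 F [-0.4 -0.4 -0.1] gap -0.001 q [0.01 0.7  1.98 0.   0.46 0.01]
```

View pics/s9.png

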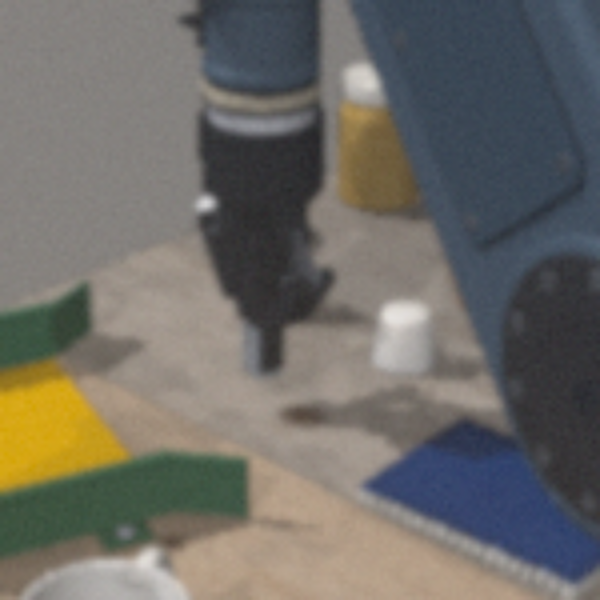

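Emit:
servo_tool --increments '[{"hand": 1, "travel": [0, 0, -30], "yaw": 0}, {"hand": 1, "travel": [0, 0, -30], "yaw": 0}, {"hand": 1, "travel": [-30, 0, 0], "yaw": 0}, {"hand": 1, "travel": [-35, 2, 0], "yaw": 0}, {"hand": 1, "travel": [-35, 0, 0], "yaw": 0}, {"hand": 1, "travel": [-35, 0, 0], "yaw": 0}, {"hand": 1, "travel": [-30, 0, 0], "yaw": 0}, {"hand": 1, "travel": [0, 0, 25], "yaw": 0}, {"hand": 1, "travel": [0, 0, 25], "yaw": 0}, {"hand": 1, "travel": [0, 0, 10], "yaw": 0}, {"hand": 1, "travel": [0, 0, 6], "yaw": 0}, {"hand": 1, "travel": [0, 0, 6], "yaw": 0}, {"hand": 1, "travel": [0, 0, 0], "yaw": 0}, {"hand": 1, "travel": [0, 0, 0], "yaw": 0}]'

```text
t: 9.1
tcp_pos: [0.4541, -0.0478, -0.0223]
tool_rot: [0.705, 0.709, 0.0, 0.0]
force: [-0.2, 0.9, -0.0]
finger_gap: 0.003
```

Run:
```python
from h import *
s=manip.snapshot('scene'); st()
a=s['pixels']; cv2.imwrite('pics/s10.png',cv2.resize(a[120:270,250:400],None,fx=4,fy=4))
s=snap('wrist','wrist10.png')
```

```text
t 9.15 tcp [ 0.4542 -0.0478 -0.0222] theta 90.33 F [-0.2  0.7  0.6] gap -0.001 q [-0.35  0.73  2.    0.    0.41 -0.36]
```

View pics/s10.png

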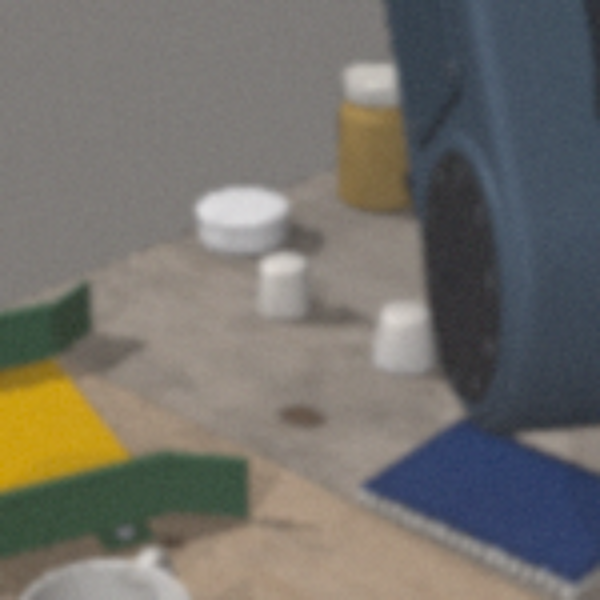

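View pics/wrist10.png

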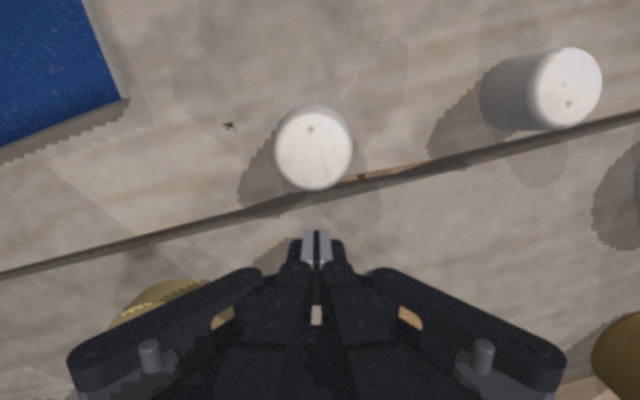

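Emit:
servo_tool --increments '[{"hand": 1, "travel": [8, -1, 0], "yaw": 0}, {"hand": 1, "travel": [6, 0, 0], "yaw": 0}, {"hand": 1, "travel": [4, 0, 0], "yaw": 0}, {"hand": 1, "travel": [3, 0, 0], "yaw": 0}, {"hand": 1, "travel": [3, 0, 0], "yaw": 0}, {"hand": 1, "travel": [4, 0, 0], "yaw": 0}, {"hand": 1, "travel": [6, 0, 0], "yaw": 0}, {"hand": 1, "travel": [8, 0, 0], "yaw": 0}, {"hand": 1, "travel": [10, 0, 0], "yaw": 0}, {"hand": 1, "travel": [10, 0, 0], "yaw": 0}, {"hand": 1, "travel": [10, 0, 0], "yaw": 0}, {"hand": 1, "travel": [10, 0, 0], "yaw": 0}, {"hand": 1, "travel": [10, 0, 0], "yaw": 0}, {"hand": 1, "travel": [10, 0, 0], "yaw": 0}, {"hand": 1, "travel": [8, 0, 0], "yaw": 0}]'

```text
t: 10.7
tcp_pos: [0.452, 0.0631, -0.0227]
tool_rot: [0.705, 0.709, -0.0, -0.0]
force: [-0.2, 0.2, 0.9]
finger_gap: -0.002
```

Run:
```python
from h import *
st()
s=snap('wrist','wrist11.png')
a=snap('scene','scene11.png')['pixels']; cv2.imwrite('pics/s11.png',cv2.resize(a[120:270,250:400],None,fx=3,fy=3))
```

```text
t 10.7 tcp [ 0.452   0.0631 -0.0227] theta 90.34 F [-0.2  0.2  0.9] gap -0.002 q [-0.11  0.73  2.    0.    0.41 -0.11]
```

View pics/wrist11.png

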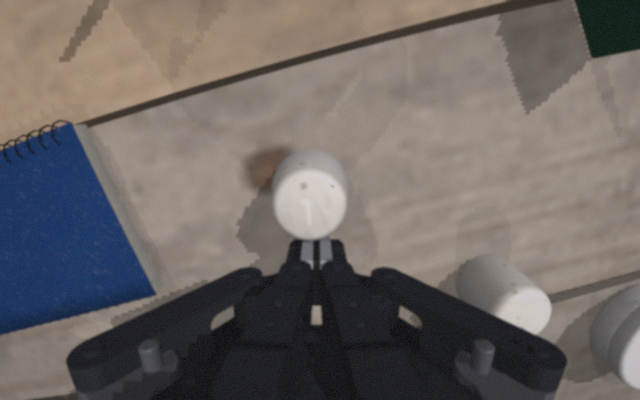

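View pics/s11.png

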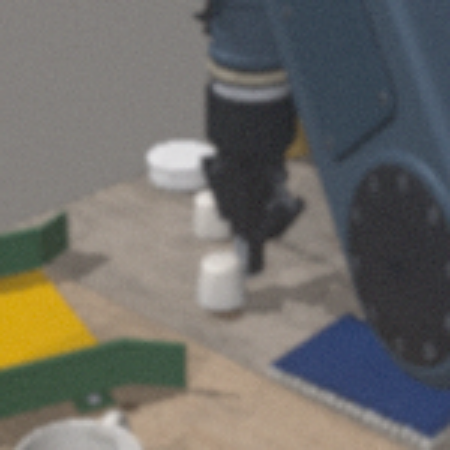

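Emit:
servo_tool --increments '[{"hand": 1, "travel": [6, -1, 0], "yaw": 0}, {"hand": 1, "travel": [9, -1, 0], "yaw": 0}, {"hand": 1, "travel": [10, -1, 0], "yaw": 0}, {"hand": 1, "travel": [10, 0, 0], "yaw": 0}, {"hand": 1, "travel": [10, 0, 0], "yaw": 0}, {"hand": 1, "travel": [10, 0, 0], "yaw": 0}, {"hand": 1, "travel": [10, 0, 0], "yaw": 0}, {"hand": 1, "travel": [10, 0, 0], "yaw": 0}, {"hand": 1, "travel": [10, 0, 0], "yaw": 0}, {"hand": 1, "travel": [10, 0, 0], "yaw": 0}, {"hand": 1, "travel": [10, 0, 0], "yaw": 0}, {"hand": 1, "travel": [10, 0, 0], "yaw": 0}, {"hand": 1, "travel": [10, 0, 0], "yaw": 0}, {"hand": 1, "travel": [10, 0, 0], "yaw": 0}, {"hand": 1, "travel": [10, 0, 0], "yaw": 0}, {"hand": 1, "travel": [10, 0, 0], "yaw": 0}, {"hand": 1, "travel": [7, 0, 0], "yaw": 0}, {"hand": 1, "travel": [3, 0, 0], "yaw": 0}]'

```text
t: 12.6
tcp_pos: [0.4483, 0.2279, -0.0227]
tool_rot: [0.705, 0.709, 0.0, 0.0]
force: [0.3, -0.7, 1.3]
finger_gap: -0.001
```

Run:
```python
from h import *
st()
s=snap('wrist','wrist12.png')
```

```text
t 12.6 tcp [ 0.4483  0.2279 -0.0227] theta 90.35 F [ 0.3 -0.7  1.3] gap -0.001 q [0.25 0.75 1.89 0.   0.51 0.24]
```

View pics/wrist12.png

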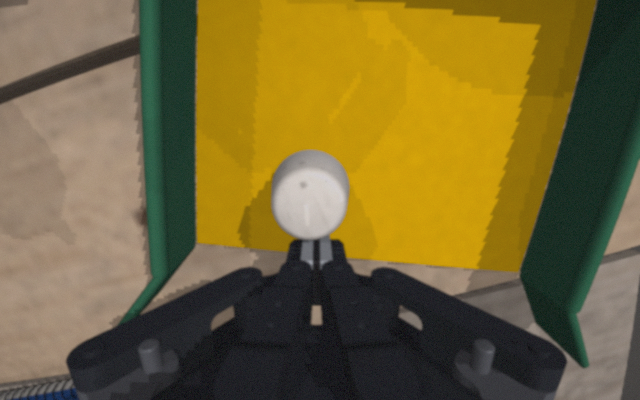

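Emit:
servo_tool --increments '[{"hand": 1, "travel": [6, 0, 0], "yaw": 0}, {"hand": 1, "travel": [10, 0, 0], "yaw": 0}, {"hand": 1, "travel": [10, 0, 0], "yaw": 0}, {"hand": 1, "travel": [10, 0, 0], "yaw": 0}, {"hand": 1, "travel": [10, 0, 0], "yaw": 0}, {"hand": 1, "travel": [10, 0, 0], "yaw": 0}, {"hand": 1, "travel": [10, 0, 0], "yaw": 0}, {"hand": 1, "travel": [10, 0, 0], "yaw": 0}, {"hand": 1, "travel": [7, 0, 0], "yaw": 0}, {"hand": 1, "travel": [4, 0, 0], "yaw": 0}, {"hand": 1, "travel": [0, 0, 0], "yaw": 0}]'

```text
t: 13.75
tcp_pos: [0.4479, 0.3147, -0.0227]
tool_rot: [0.705, 0.709, 0.0, 0.0]
force: [-0.5, 0.4, -1.2]
finger_gap: -0.001
```

Run:
```python
from h import *
st()
s=snap('wrist','wrist13.png')
```

```text
t 13.75 tcp [ 0.4479  0.3147 -0.0227] theta 90.35 F [-0.5  0.4 -1.2] gap -0.001 q [0.41 0.77 1.77 0.   0.6  0.4 ]
```

View pics/wrist13.png

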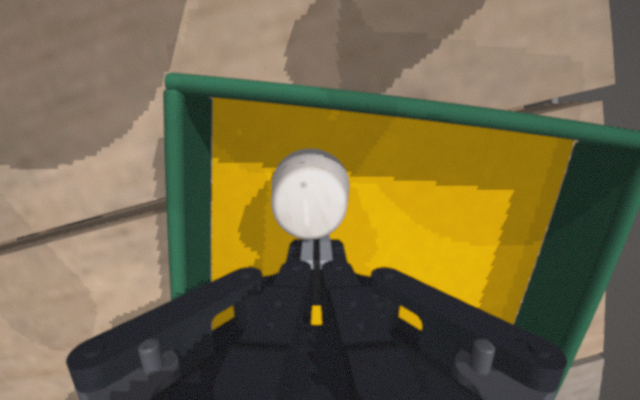

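Emit:
servo_tool --increments '[{"hand": 1, "travel": [-8, 0, 0], "yaw": 0}, {"hand": 1, "travel": [-7, 0, -20], "yaw": 0}, {"hand": 1, "travel": [0, 0, -30], "yaw": 0}, {"hand": 1, "travel": [0, 0, -30], "yaw": 0}, {"hand": 1, "travel": [-40, 14, 0], "yaw": 0}, {"hand": 1, "travel": [-40, 14, 0], "yaw": 0}, {"hand": 1, "travel": [-40, 14, 0], "yaw": 0}, {"hand": 1, "travel": [-40, 14, 0], "yaw": 0}, {"hand": 1, "travel": [-40, 14, 0], "yaw": 0}, {"hand": 1, "travel": [-40, 14, 0], "yaw": 0}, {"hand": 1, "travel": [-40, 14, 0], "yaw": 0}, {"hand": 1, "travel": [-40, 14, 0], "yaw": 0}, {"hand": 1, "travel": [0, 0, 10], "yaw": -4}, {"hand": 1, "travel": [0, 0, 20], "yaw": 0}, {"hand": 1, "travel": [0, 0, 0], "yaw": 0}]'

```text
t: 15.3
tcp_pos: [0.5589, -0.0213, 0.0253]
tool_rot: [0.681, 0.732, -0.001, -0.002]
force: [-0.6, -0.2, -0.3]
finger_gap: -0.004
```

Run:
```python
from h import *
st()
s=snap('wrist','wrist14.png'); st()
```

```text
t 15.3 tcp [ 0.5589 -0.0213  0.0253] theta 94.17 F [-0.6 -0.2 -0.3] gap -0.004 q [-0.24  0.69  1.72 -0.    0.73 -0.31]
t 15.35 tcp [ 0.5597 -0.0209  0.0263] theta 94.22 F [ 0.5 -1.2 -0.1] gap 0.0 q [-0.24  0.69  1.72 -0.    0.73 -0.31]
```

View pics/wrist14.png

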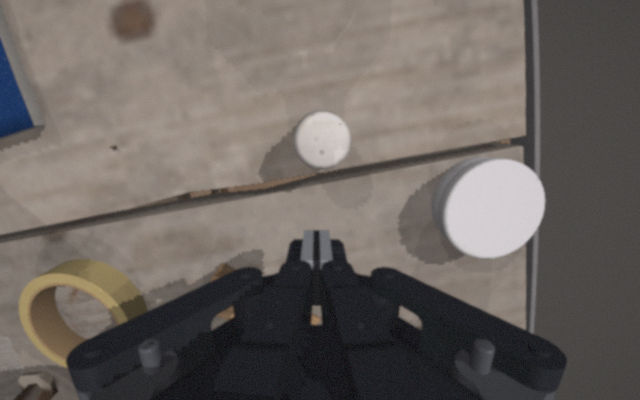

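Emit:
servo_tool --increments '[{"hand": 1, "travel": [0, 4, 15], "yaw": 0}, {"hand": 1, "travel": [0, 0, 20], "yaw": 0}, {"hand": 1, "travel": [0, 0, 9], "yaw": 0}, {"hand": 1, "travel": [0, 0, 5], "yaw": 0}, {"hand": 1, "travel": [4, 0, 0], "yaw": 0}, {"hand": 1, "travel": [8, 0, 0], "yaw": 0}, {"hand": 1, "travel": [5, 0, 0], "yaw": 0}, {"hand": 1, "travel": [3, 0, 0], "yaw": 0}, {"hand": 1, "travel": [3, 0, 0], "yaw": 0}, {"hand": 1, "travel": [4, 0, 0], "yaw": 0}, {"hand": 1, "travel": [6, 0, 0], "yaw": 0}, {"hand": 1, "travel": [8, 0, 0], "yaw": 0}, {"hand": 1, "travel": [10, 0, 0], "yaw": 0}, {"hand": 1, "travel": [10, 0, 0], "yaw": 0}, {"hand": 1, "travel": [10, 0, 0], "yaw": 0}, {"hand": 1, "travel": [10, 0, 0], "yaw": 0}, {"hand": 1, "travel": [8, 0, 0], "yaw": 0}, {"hand": 1, "travel": [4, 0, 0], "yaw": 0}]'

```text
t: 17.15
tcp_pos: [0.5583, 0.0738, -0.0218]
tool_rot: [0.68, 0.734, -0.0, -0.0]
force: [0.2, -0.5, 0.5]
finger_gap: 0.001
```

Run:
```python
from h import *
st()
s=snap('wrist','wrist15.png')
```

```text
t 17.15 tcp [ 0.5583  0.0738 -0.0218] theta 94.37 F [ 0.2 -0.5  0.5] gap 0.001 q [-0.07  0.78  1.73  0.    0.63 -0.14]
```

View pics/wrist15.png

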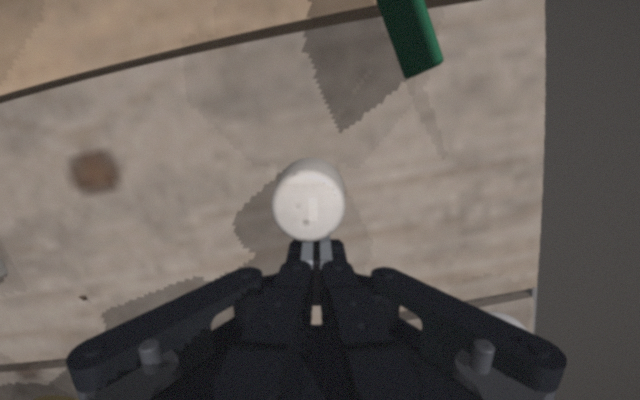

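Emit:
servo_tool --increments '[{"hand": 1, "travel": [6, -1, 0], "yaw": 0}, {"hand": 1, "travel": [9, -1, 0], "yaw": 0}, {"hand": 1, "travel": [10, -1, 0], "yaw": 0}, {"hand": 1, "travel": [10, 0, 0], "yaw": 0}, {"hand": 1, "travel": [10, 0, 0], "yaw": 0}, {"hand": 1, "travel": [10, 0, 0], "yaw": 0}, {"hand": 1, "travel": [10, 0, 0], "yaw": 0}, {"hand": 1, "travel": [10, 0, 0], "yaw": 0}, {"hand": 1, "travel": [10, 0, 0], "yaw": 0}, {"hand": 1, "travel": [10, 0, 0], "yaw": 0}, {"hand": 1, "travel": [10, 0, 0], "yaw": 0}, {"hand": 1, "travel": [10, 0, 0], "yaw": 0}, {"hand": 1, "travel": [10, 0, 0], "yaw": 0}, {"hand": 1, "travel": [10, 0, 0], "yaw": 0}, {"hand": 1, "travel": [10, 0, 0], "yaw": 0}, {"hand": 1, "travel": [10, 0, 0], "yaw": 0}, {"hand": 1, "travel": [7, 0, 0], "yaw": 0}, {"hand": 1, "travel": [3, 0, 0], "yaw": 0}]'

```text
t: 19.0
tcp_pos: [0.5431, 0.2379, -0.0217]
tool_rot: [0.68, 0.733, 0.0, 0.0]
force: [-0.0, 0.3, 0.4]
finger_gap: 0.001
```

Run:
```python
from h import *
st()
s=snap('wrist','wrist16.png')
```

```text
t 19.0 tcp [ 0.5431  0.2379 -0.0217] theta 94.36 F [-0.   0.3  0.4] gap 0.001 q [0.22 0.8  1.65 0.   0.69 0.15]
```

View pics/wrist16.png

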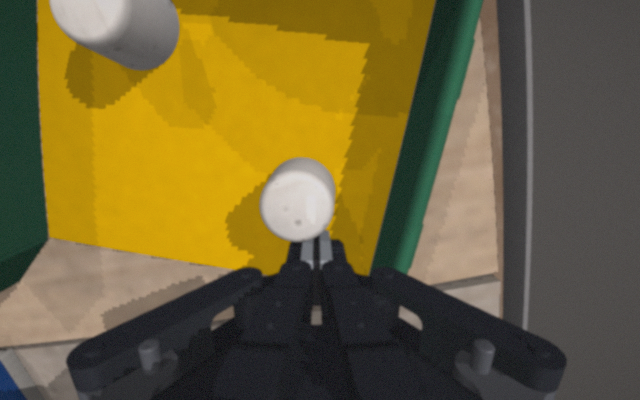

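Emit:
servo_tool --increments '[{"hand": 1, "travel": [-8, 0, 0], "yaw": 0}, {"hand": 1, "travel": [0, -6, 0], "yaw": 0}, {"hand": 1, "travel": [0, -5, 0], "yaw": 3}, {"hand": 1, "travel": [4, 0, 0], "yaw": 0}, {"hand": 1, "travel": [3, 0, 0], "yaw": 0}, {"hand": 1, "travel": [3, 0, 0], "yaw": 0}, {"hand": 1, "travel": [5, 0, 0], "yaw": 0}, {"hand": 1, "travel": [8, 0, 0], "yaw": 0}, {"hand": 1, "travel": [10, 0, 0], "yaw": 0}, {"hand": 1, "travel": [10, 0, 0], "yaw": 0}, {"hand": 1, "travel": [10, 0, 0], "yaw": 0}, {"hand": 1, "travel": [10, 0, 0], "yaw": 0}, {"hand": 1, "travel": [10, 0, 0], "yaw": 0}, {"hand": 1, "travel": [7, 0, 0], "yaw": 0}, {"hand": 1, "travel": [4, 0, 0], "yaw": 0}, {"hand": 1, "travel": [0, 0, 0], "yaw": 0}]'

```text
t: 20.65
tcp_pos: [0.5309, 0.3128, -0.0217]
tool_rot: [0.699, 0.715, 0.0, 0.0]
force: [-0.0, -0.8, -0.3]
finger_gap: -0.003
```

Run:
```python
from h import *
st()
s=snap('wrist','wrist17.png')
```

```text
t 20.65 tcp [ 0.5309  0.3128 -0.0217] theta 91.35 F [-0.  -0.8 -0.3] gap -0.003 q [0.35 0.82 1.59 0.   0.73 0.33]
```

View pics/wrist17.png

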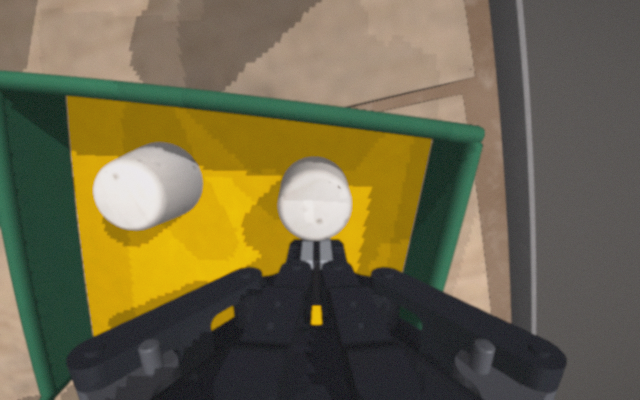

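Emit:
servo_tool --increments '[{"hand": 1, "travel": [-8, 0, 0], "yaw": 0}, {"hand": 1, "travel": [-7, 0, -20], "yaw": 0}, {"hand": 1, "travel": [0, 0, -30], "yaw": 0}, {"hand": 1, "travel": [0, 0, -30], "yaw": 0}, {"hand": 1, "travel": [-39, 0, 0], "yaw": 0}, {"hand": 1, "travel": [-39, 0, 0], "yaw": 0}, {"hand": 1, "travel": [-39, 0, 0], "yaw": 0}, {"hand": 1, "travel": [-39, 0, 0], "yaw": 0}, {"hand": 1, "travel": [-39, 0, 0], "yaw": 0}, {"hand": 1, "travel": [-39, 0, 0], "yaw": 0}, {"hand": 1, "travel": [-39, 0, 0], "yaw": 0}, {"hand": 1, "travel": [-39, 1, 0], "yaw": 0}, {"hand": 1, "travel": [-39, 1, 0], "yaw": 0}, {"hand": 1, "travel": [-39, 1, 0], "yaw": 0}, {"hand": 1, "travel": [-39, 1, 0], "yaw": 0}, {"hand": 1, "travel": [-39, 1, 0], "yaw": 0}, {"hand": 1, "travel": [0, 0, 0], "yaw": 0}]'

```text
t: 22.4
tcp_pos: [0.5479, -0.1771, 0.0587]
tool_rot: [0.701, 0.713, 0.0, 0.002]
force: [-0.0, 0.5, 0.6]
finger_gap: 0.003
```

Run:
```python
from h import *
st()
s=snap('wrist','wrist18.png')
snap('scene','scene18.png'); st(); snap('top','top18.png')
```

```text
t 22.4 tcp [ 0.5479 -0.1771  0.0587] theta 90.94 F [-0.   0.5  0.6] gap 0.003 q [-0.51  0.65  1.67 -0.    0.81 -0.52]
t 22.5 tcp [ 0.546  -0.172   0.0581] theta 91.11 F [-0.1 -0.7 -0.3] gap 0.001 q [-0.5   0.65  1.68  0.    0.81 -0.52]
```

View pics/wrist18.png

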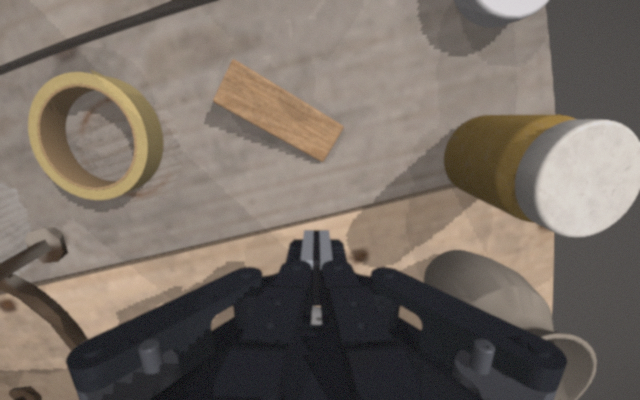

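View pics/top18.png

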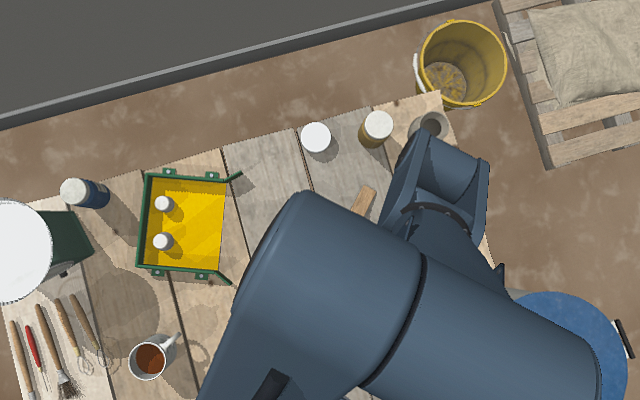

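View pics/scene18.png

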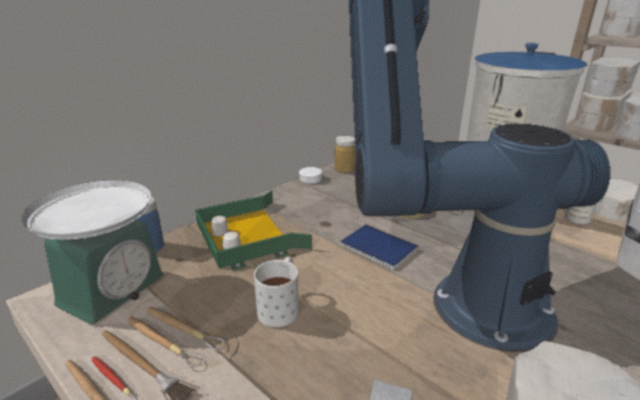

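Run:
```python
from h import *
s=manip.snapshot('wrist')
print(px2w(s,[[235,60],[342,127],[322,160],[213,98]],.013).round(4)); st()
```

```text
[[ 0.4843 -0.0627  0.013 ]
 [ 0.5647 -0.1093  0.013 ]
 [ 0.55   -0.1351  0.013 ]
 [ 0.4664 -0.0896  0.013 ]]
t 22.6 tcp [ 0.5458 -0.1699  0.0581] theta 91.29 F [0.8 1.  0.2] gap -0.0 q [-0.5   0.65  1.68  0.    0.81 -0.52]
```

Emit:
servo_tool --increments '[{"hand": 1, "travel": [0, -2, 20], "yaw": 0}, {"hand": 1, "travel": [0, 0, 25], "yaw": 0}, {"hand": 1, "travel": [0, 0, 20], "yaw": 0}, {"hand": 1, "travel": [0, 0, 10], "yaw": 0}, {"hand": 1, "travel": [0, 0, 5], "yaw": 0}, {"hand": 1, "travel": [0, 0, 4], "yaw": 0}, {"hand": 1, "travel": [0, 0, 0], "yaw": 0}, {"hand": 1, "travel": [0, 0, 0], "yaw": 0}]'

```text
t: 23.4
tcp_pos: [0.5455, -0.1708, -0.0251]
tool_rot: [0.699, 0.715, 0.0, 0.001]
force: [-0.0, 1.0, 0.5]
finger_gap: 0.0
```

Emit:
servo_tool --increments '[{"hand": 1, "travel": [6, 0, 0], "yaw": 0}, {"hand": 1, "travel": [8, 0, 0], "yaw": 0}, {"hand": 1, "travel": [6, 0, 0], "yaw": 0}, {"hand": 1, "travel": [4, 0, 0], "yaw": 0}, {"hand": 1, "travel": [4, 0, 0], "yaw": 0}, {"hand": 1, "travel": [5, 0, 0], "yaw": 0}, {"hand": 1, "travel": [6, 0, 0], "yaw": 0}, {"hand": 1, "travel": [6, 0, 0], "yaw": 0}, {"hand": 1, "travel": [6, 0, 0], "yaw": 0}, {"hand": 1, "travel": [4, 0, 0], "yaw": 0}, {"hand": 1, "travel": [0, 0, 0], "yaw": 0}]'

```text
t: 24.5
tcp_pos: [0.5436, -0.1149, -0.0257]
tool_rot: [0.699, 0.715, 0.0, -0.0]
force: [-0.5, -0.6, 0.1]
finger_gap: 0.002
```

Run:
```python
from h import *
st()
s=snap('wrist','wrist19.png')
```

```text
t 24.5 tcp [ 0.5436 -0.1149 -0.0257] theta 91.35 F [-0.5 -0.6  0.1] gap 0.002 q [-0.41  0.78  1.75  0.    0.61 -0.43]
```

View pics/wrist19.png

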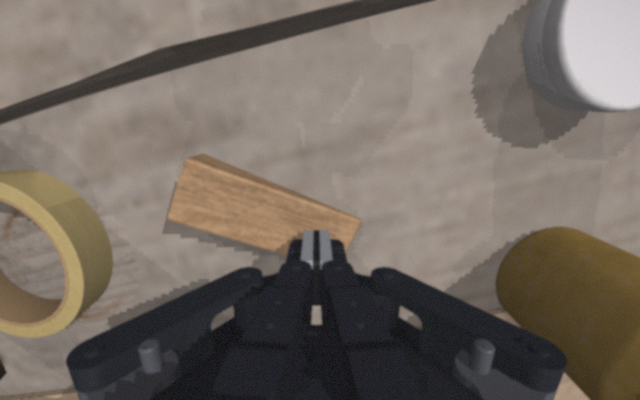

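Emit:
servo_tool --increments '[{"hand": 1, "travel": [5, 0, 0], "yaw": 0}, {"hand": 1, "travel": [6, 0, 0], "yaw": 0}, {"hand": 1, "travel": [6, 0, 0], "yaw": 0}, {"hand": 1, "travel": [6, 0, 0], "yaw": 0}, {"hand": 1, "travel": [4, 0, 0], "yaw": 0}, {"hand": 1, "travel": [0, 0, 0], "yaw": 0}]'

```text
t: 25.15
tcp_pos: [0.5429, -0.0877, -0.0257]
tool_rot: [0.699, 0.715, 0.0, -0.0]
force: [-0.4, 0.9, 1.2]
finger_gap: 0.002
```

Run:
```python
from h import *
st()
s=snap('wrist','wrist20.png')
```

```text
t 25.15 tcp [ 0.5429 -0.0877 -0.0257] theta 91.34 F [-0.4  0.9  1.2] gap 0.002 q [-0.36  0.78  1.77  0.    0.6  -0.39]
```

View pics/wrist20.png

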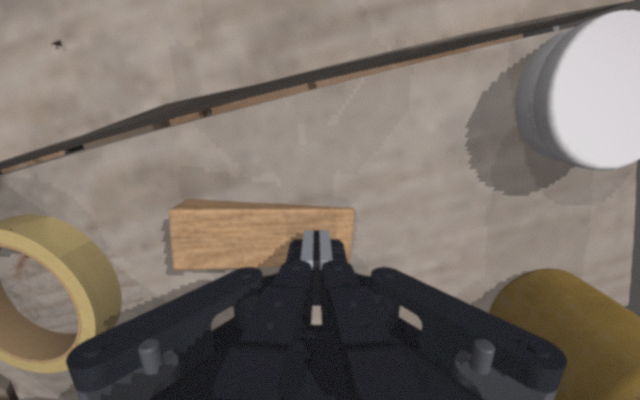

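Emit:
servo_tool --increments '[{"hand": 1, "travel": [-8, 0, 0], "yaw": 0}, {"hand": 1, "travel": [-4, -10, 0], "yaw": 0}, {"hand": 1, "travel": [0, -12, 0], "yaw": -4}, {"hand": 1, "travel": [0, -12, 0], "yaw": 0}, {"hand": 1, "travel": [0, 0, 0], "yaw": 0}, {"hand": 1, "travel": [6, 0, 0], "yaw": 0}, {"hand": 1, "travel": [3, 0, 0], "yaw": 0}, {"hand": 1, "travel": [3, 0, 0], "yaw": 0}, {"hand": 1, "travel": [4, 0, 0], "yaw": 0}, {"hand": 1, "travel": [5, 0, 0], "yaw": 0}, {"hand": 1, "travel": [7, 0, 0], "yaw": 0}, {"hand": 1, "travel": [8, 0, 0], "yaw": 0}, {"hand": 1, "travel": [8, 0, 0], "yaw": 0}, {"hand": 1, "travel": [5, 0, 0], "yaw": 0}]'

```text
t: 26.6
tcp_pos: [0.5045, -0.0524, -0.0257]
tool_rot: [0.673, 0.739, -0.0, -0.0]
force: [-0.5, -1.0, 2.8]
finger_gap: -0.0
```

Run:
```python
from h import *
st()
s=snap('wrist','wrist21.png')
```

```text
t 26.6 tcp [ 0.5045 -0.0524 -0.0257] theta 95.35 F [-0.5 -1.   2.8] gap -0.0 q [-0.32  0.75  1.88  0.    0.51 -0.42]
```

View pics/wrist21.png

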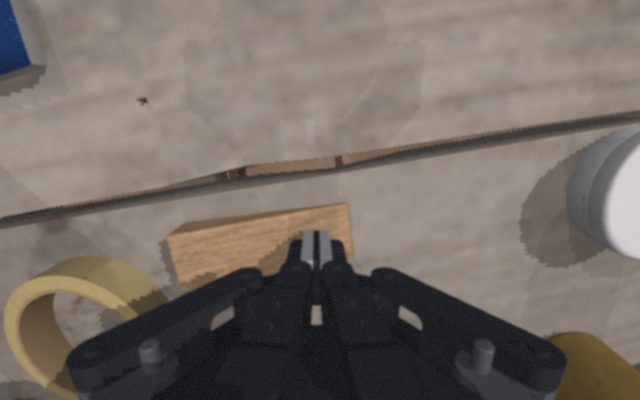

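Emit:
servo_tool --increments '[{"hand": 1, "travel": [0, 0, -10], "yaw": 0}, {"hand": 1, "travel": [0, 0, -30], "yaw": 0}, {"hand": 1, "travel": [-30, 0, -20], "yaw": 0}, {"hand": 1, "travel": [-30, 0, 0], "yaw": 0}, {"hand": 1, "travel": [0, 0, 0], "yaw": 0}, {"hand": 1, "travel": [0, 0, 0], "yaw": 0}]'

```text
t: 27.25
tcp_pos: [0.5097, -0.1135, 0.0345]
tool_rot: [0.674, 0.738, -0.0, -0.001]
force: [-1.0, 0.6, -0.2]
finger_gap: -0.001
```

Run:
```python
from h import *
st()
s=snap('wrist','wrist22.png')
a=s['pixels']; cv2.imwrite('pics/w22.png',cv2.resize(a[0:250,140:440],None,fx=2.4,fy=2.4))
import pickle; pickle.dump(s,open('w22.pkl','wb'))
```

```text
t 27.25 tcp [ 0.5097 -0.1135  0.0345] theta 95.19 F [-1.   0.6 -0.2] gap -0.001 q [-0.43  0.65  1.82  0.    0.68 -0.52]
```

View pics/w22.png

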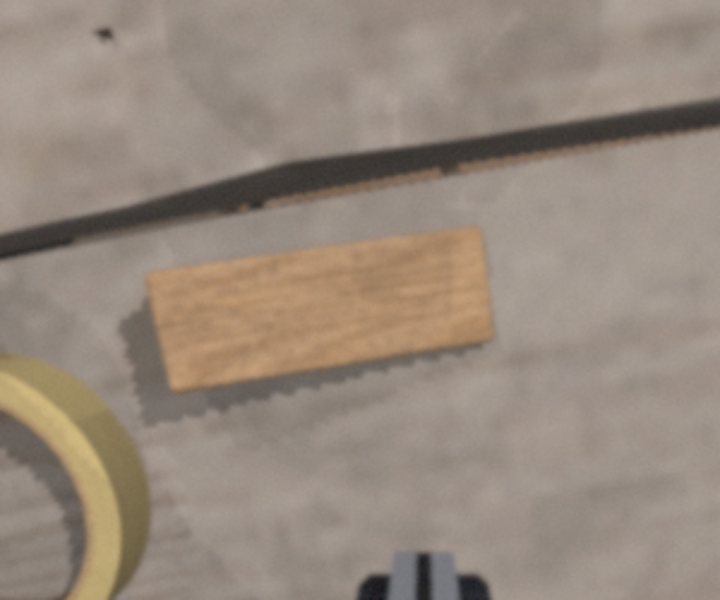

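Run:
```python
from h import *
import pickle
s=pickle.load(open('w22.pkl','rb'))
p=px2w(s,np.array([[147,272],[170,390],[480,228],[492,342]])/2.4+[140,0],[.022,.022,.007,.007])
print(p.round(4)); A=p[:2].mean(0);B=p[2:].mean(0);d=B-A;print('thick',A,'thin',B,'ctr',(A+B)/2,np.linalg.norm(d[:2]),np.degrees(np.arctan2(d[1],d[0])), np.linalg.norm((p[1]-p[0])[:2]),np.linalg.norm((p[3]-p[2])[:2]))
st()
```

```text
[[ 0.4288 -0.0499  0.022 ]
 [ 0.4352 -0.0818  0.022 ]
 [ 0.519  -0.0294  0.007 ]
 [ 0.5262 -0.0613  0.007 ]]
thick [ 0.43198977 -0.06583186  0.022     ] thin [ 0.52257348 -0.04532902  0.007     ] ctr [ 0.47728162 -0.05558044  0.0145    ] 0.09287504806937792 12.753512276118435 0.03254432778639665 0.032743512847958886
t 27.3 tcp [ 0.5093 -0.1126  0.0342] theta 95.26 F [-1.  -0.   0.1] gap -0.001 q [-0.43  0.65  1.82  0.    0.68 -0.52]
```

Emit:
servo_tool --increments '[{"hand": 1, "travel": [8, -17, 0], "yaw": -4.5}, {"hand": 1, "travel": [8, -17, 10], "yaw": 0}, {"hand": 1, "travel": [0, 0, 20], "yaw": 0}, {"hand": 1, "travel": [0, 0, 18], "yaw": 0}, {"hand": 1, "travel": [0, 0, 8], "yaw": 0}, {"hand": 1, "travel": [0, 0, 4], "yaw": 0}, {"hand": 1, "travel": [0, 0, 2], "yaw": 0}, {"hand": 1, "travel": [0, 0, 0], "yaw": 0}, {"hand": 1, "travel": [0, 0, 0], "yaw": 0}]'

```text
t: 28.2
tcp_pos: [0.475, -0.1019, -0.0272]
tool_rot: [0.644, 0.765, 0.0, 0.0]
force: [0.1, -0.0, -0.6]
finger_gap: 0.002
```

Run:
```python
from h import *
st()
s=snap('wrist','wrist23.png')
```

```text
t 28.2 tcp [ 0.475  -0.1019 -0.0272] theta 99.81 F [ 0.1 -0.  -0.6] gap 0.002 q [-0.44  0.75  1.93  0.    0.46 -0.61]
```

View pics/wrist23.png

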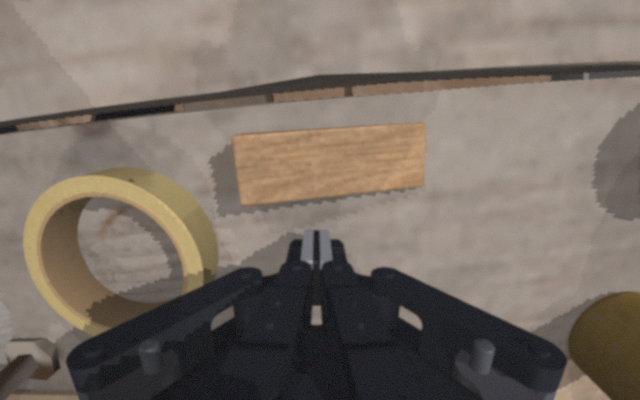

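Emit:
servo_tool --increments '[{"hand": 1, "travel": [5, 0, 0], "yaw": 0}, {"hand": 1, "travel": [5, 0, 0], "yaw": 0}, {"hand": 1, "travel": [4, 0, 0], "yaw": 0}, {"hand": 1, "travel": [4, 0, 0], "yaw": 0}, {"hand": 1, "travel": [4, 0, 0], "yaw": 0}, {"hand": 1, "travel": [5, 0, 0], "yaw": 0}, {"hand": 1, "travel": [6, 0, 0], "yaw": 0}, {"hand": 1, "travel": [7, 0, 0], "yaw": 0}, {"hand": 1, "travel": [7, 0, 0], "yaw": 0}, {"hand": 1, "travel": [7, 0, 0], "yaw": 0}, {"hand": 1, "travel": [4, 0, 0], "yaw": 0}]'

```text
t: 29.35
tcp_pos: [0.4644, -0.0438, -0.0277]
tool_rot: [0.644, 0.765, -0.0, -0.0]
force: [-0.1, -0.2, 0.0]
finger_gap: -0.0
```

Run:
```python
from h import *
st()
s=snap('wrist','wrist24.png')
```

```text
t 29.35 tcp [ 0.4644 -0.0438 -0.0277] theta 99.84 F [-0.1 -0.2  0. ] gap -0.0 q [-0.33  0.74  1.98  0.    0.42 -0.51]
```

View pics/wrist24.png

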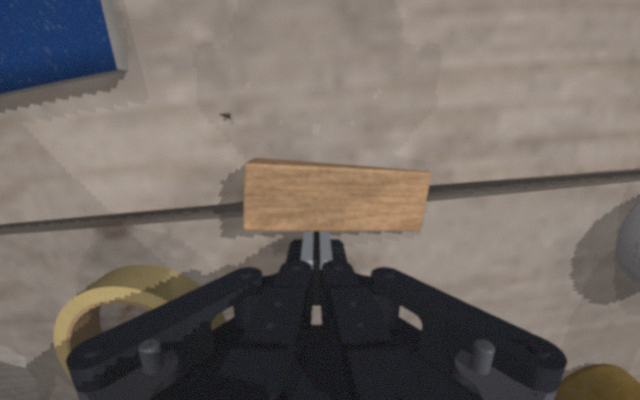

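Emit:
servo_tool --increments '[{"hand": 1, "travel": [5, 0, 0], "yaw": 0.5}, {"hand": 1, "travel": [7, 0, 0], "yaw": 1}, {"hand": 1, "travel": [8, 0, 0], "yaw": 1}, {"hand": 1, "travel": [8, 0, 0], "yaw": 1}, {"hand": 1, "travel": [8, 0, 0], "yaw": 1}, {"hand": 1, "travel": [8, 0, 0], "yaw": 1}, {"hand": 1, "travel": [8, 0, 0], "yaw": 1}, {"hand": 1, "travel": [8, 0, 0], "yaw": 1}, {"hand": 1, "travel": [6, 0, 0], "yaw": 0.5}, {"hand": 1, "travel": [3, 0, 0], "yaw": 0}]'

```text
t: 30.4
tcp_pos: [0.4575, 0.0244, -0.0277]
tool_rot: [0.696, 0.718, -0.0, -0.0]
force: [-0.5, 0.4, 0.3]
finger_gap: -0.005
```

Run:
```python
from h import *
st()
s=snap('wrist','wrist25.png')
```

```text
t 30.4 tcp [ 0.4575  0.0244 -0.0277] theta 91.83 F [-0.5  0.4  0.3] gap -0.005 q [-0.19  0.74  2.    0.    0.4  -0.22]
```

View pics/wrist25.png

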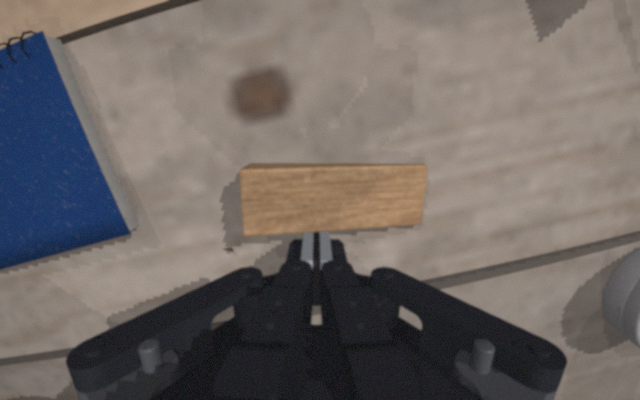

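Emit:
servo_tool --increments '[{"hand": 1, "travel": [5, 0, 0], "yaw": 0.5}, {"hand": 1, "travel": [8, 0, 0], "yaw": 0.5}, {"hand": 1, "travel": [9, 0, 0], "yaw": 0.5}, {"hand": 1, "travel": [9, 0, 0], "yaw": 0.5}, {"hand": 1, "travel": [9, 0, 0], "yaw": 0.5}, {"hand": 1, "travel": [9, 0, 0], "yaw": 0.5}, {"hand": 1, "travel": [9, 0, 0], "yaw": 0.5}, {"hand": 1, "travel": [9, 0, 0], "yaw": 0.5}, {"hand": 1, "travel": [9, 0, 0], "yaw": 0.5}, {"hand": 1, "travel": [9, 0, 0], "yaw": 0}, {"hand": 1, "travel": [9, 0, 0], "yaw": 0}, {"hand": 1, "travel": [6, 0, 0], "yaw": 0}, {"hand": 1, "travel": [3, 0, 0], "yaw": 0}]'

```text
t: 31.75
tcp_pos: [0.4593, 0.1275, -0.0277]
tool_rot: [0.723, 0.691, 0.0, 0.0]
force: [0.0, -1.6, -0.5]
finger_gap: -0.001
```

Run:
```python
from h import *
st()
s=snap('wrist','wrist26.png')
```

```text
t 31.75 tcp [ 0.4593  0.1275 -0.0277] theta 87.35 F [ 0.  -1.6 -0.5] gap -0.001 q [ 0.04  0.74  1.95 -0.    0.44  0.08]
```

View pics/wrist26.png

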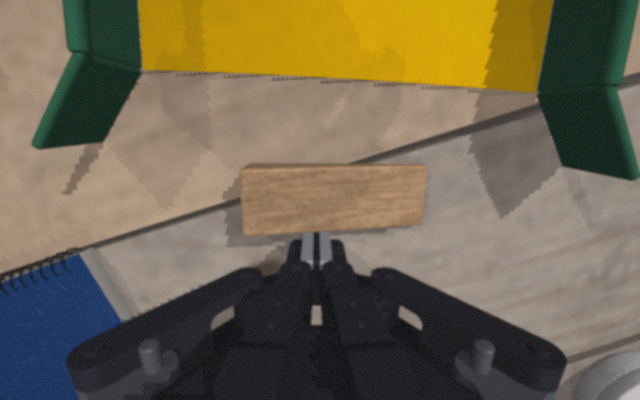

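Well centred on the mouth; I'll continue straight in, about 130 mm.

Emit:
servo_tool --increments '[{"hand": 1, "travel": [5, 0, 0], "yaw": 0.5}, {"hand": 1, "travel": [8, 0, 0], "yaw": 0.5}, {"hand": 1, "travel": [9, 0, 0], "yaw": 0.5}, {"hand": 1, "travel": [9, 0, 0], "yaw": 0.5}, {"hand": 1, "travel": [9, 0, 0], "yaw": 0}, {"hand": 1, "travel": [9, 0, 0], "yaw": 0}, {"hand": 1, "travel": [9, 0, 0], "yaw": 0}, {"hand": 1, "travel": [9, 0, 0], "yaw": 0}, {"hand": 1, "travel": [9, 0, 0], "yaw": 0}, {"hand": 1, "travel": [9, 0, 0], "yaw": 0}, {"hand": 1, "travel": [9, 0, 0], "yaw": 0}, {"hand": 1, "travel": [9, 0, 0], "yaw": 0}, {"hand": 1, "travel": [9, 0, 0], "yaw": 0}, {"hand": 1, "travel": [8, 0, 0], "yaw": 0}, {"hand": 1, "travel": [5, 0, 0], "yaw": 0}, {"hand": 1, "travel": [3, 0, 0], "yaw": 0}, {"hand": 1, "travel": [0, 0, 0], "yaw": 0}]'

```text
t: 33.5
tcp_pos: [0.4692, 0.2548, -0.0277]
tool_rot: [0.735, 0.678, 0.0, 0.0]
force: [0.2, -1.4, -0.3]
finger_gap: -0.003
```

Run:
```python
from h import *
st()
s=snap('wrist','wrist27.png')
```

```text
t 33.5 tcp [ 0.4692  0.2548 -0.0277] theta 85.33 F [ 0.2 -1.4 -0.3] gap -0.003 q [ 0.29  0.77  1.81 -0.    0.56  0.37]
```

View pics/wrist27.png

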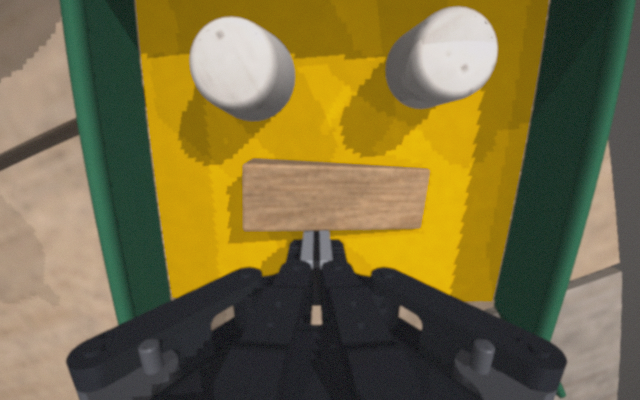

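Everything is inside. Retreat backwards, raise, and check from above.

Emit:
servo_tool --increments '[{"hand": 1, "travel": [-8, 0, 0], "yaw": 0}, {"hand": 1, "travel": [-12, 0, 0], "yaw": 0}, {"hand": 1, "travel": [0, 0, -25], "yaw": 0}, {"hand": 1, "travel": [0, 0, -40], "yaw": 0}, {"hand": 1, "travel": [0, 0, -40], "yaw": 0}, {"hand": 1, "travel": [-40, 0, -20], "yaw": 0}, {"hand": 1, "travel": [-45, 0, 0], "yaw": 0}, {"hand": 1, "travel": [-45, 0, 0], "yaw": 0}, {"hand": 1, "travel": [-45, 0, 0], "yaw": 0}, {"hand": 1, "travel": [-30, 0, 0], "yaw": 0}, {"hand": 1, "travel": [0, 0, 0], "yaw": 0}, {"hand": 1, "travel": [0, 0, 0], "yaw": 0}]'

```text
t: 34.75
tcp_pos: [0.4501, 0.0291, 0.0973]
tool_rot: [0.737, 0.676, -0.0, -0.0]
force: [-0.3, -0.5, -0.4]
finger_gap: 0.003
```

Run:
```python
from h import *
st()
s=snap('top','top28.png')
import pickle; pickle.dump(s,open('t28.pkl','wb'))
a=s['pixels']; cv2.imwrite('pics/t28.png',cv2.resize(a[150:300,125:265],None,fx=4,fy=4))
o=cv2.imread('pics/top0.png')
cv2.imwrite('pics/cmp.png',np.vstack([cv2.resize(x[100:300,280:480],None,fx=1.5,fy=1.5) for x in (o,a)]))
```

```text
t 34.75 tcp [0.4501 0.0291 0.0973] theta 85.12 F [-0.3 -0.5 -0.4] gap 0.003 q [-0.18  0.47  1.95  0.    0.72 -0.1 ]
```

View pics/t28.png

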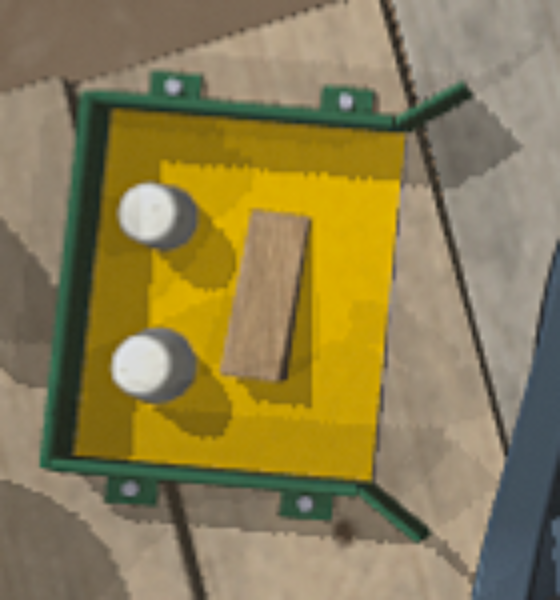

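View pics/cmp.png

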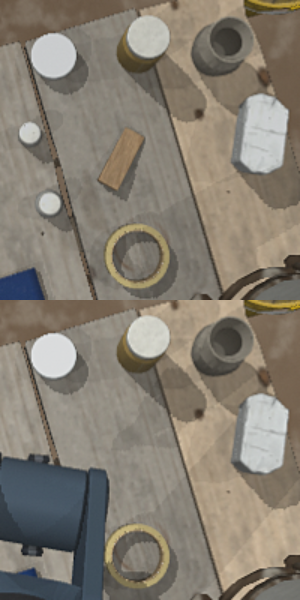

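Run:
```python
from h import *
import pickle
s=pickle.load(open('t28.pkl','rb'))
f=np.array([[153,213],[150,366],[280,212],[255,378]])/4+[125,150]
p=px2w(s,f,[.038,.038,.005,.015])[:,:2]-[.484,.299]
u=np.array([.0876,.996]);v=np.array([-.996,.0876]);print(np.c_[p@u,p@v].round(3))
st(); print(manip.sign_off())
```

```text
[[ 0.043 -0.04 ]
 [ 0.036  0.044]
 [-0.02  -0.048]
 [-0.017  0.047]]
t 34.8 tcp [0.4502 0.03   0.0972] theta 85.22 F [-0.3  0.6 -0.3] gap 0.005 q [-0.18  0.47  1.95  0.    0.72 -0.1 ]
the job is handed in; nothing more can be done
None
```

I swept both plugs and the wedge into the pen with closed fingers and handed the job in at about 34.8 s, with the gripper clear of everything; no verdict was reported.

The last top picture gives these positions in the pen frame, all inside the limits:

| Item | x (mm) | y (mm) |
|---|---|---|
| Small plug | 43 | -40 |
| Large plug | 36 | 44 |
| Wedge, thin end | -20 | -48 |
| Wedge, thick end | -17 | 47 |

Comparing the first and last top pictures by eye, the tin, tape, jar and vase are where they started. Forces read at the end of each move never went above about 3 N. I checked rest from a single picture, not from two taken apart in time.

Two checks disagreed during the run:
- **Fingertip height:** the fingertips are about 32 mm higher than the reported TCP. My first sweep therefore passed over the large plug without touching it. I measured the offset in the scene picture and drove lower after that.
- **Wedge contact:** my first push on the wedge rode over its thin end and dragged it from above, with about 3 N upward force and no lift seen. I backed off and then pushed against the middle of its side.

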